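# Show the marked sample tube to the inspection camera

### The job

Fold the tube carrier's upright carry handle back, away from the robot, all the way down onto its stops, then draw the tube with the red dot on its cap out of the carrier and present it to the inspection camera: cap up, its middle halfway between the two orange tips of the focus gauge, and leaning with the gauge's prongs so that it is parallel to them. Finish while still holding it there motionless in the air; leave the other tubes in the carrier, keep off the camera and its gauge, and do not disturb the other things on the bench.

Things in the scene. Friction and masses are not known exactly. Their poses are not given: they have to be found in the camera images.
- carry_handle (a joint): angle of the carrier's carry handle, rad: 0 = straight up over the tubes, 1.65 = folded fully down on its stops on the carrier's far side (its +x side). A friction hinge (0.13 N m, about 1.4 N at the grip): it stays wherever it is left.
- handle_grip (a point): centre of the handle's blue grip, a level round sleeve 12 mm thick and 110 mm long along the carrier's y; it circles the hinge line at a radius of 95 mm and always stays parallel to it. The handle's 7 mm wire legs run down at 113 mm either side to the hinge.
- carrier_hinge (a point): middle of the handle's hinge line, fixed, 55 mm above the bench over the carrier's centre. x = the side to which the handle folds (away from the robot, give or take the carrier's yaw), y = along the row of tubes and the hinge line, z up. Upright, the underside of the handle's grip is 144 mm above the bench; folded, the grip's centre is 47 mm up and 95 mm out in x.
- tube_a_mid (a point): the tube to show, the one with a red dot 20 mm across on top of its cap: a round white tube 99 mm tall, body 28 mm across, teal cap 30 mm across over the top 21 mm, 40 g. This point is its centre, half-way up; z runs along the tube to the cap. It may stand in any of the carrier's four places.
- tube_b_mid (a point): centre, half-way up, of another tube of the same size with no dot; leave it in the carrier
- tube_c_mid (a point): centre, half-way up, of another tube of the same size with no dot; leave it in the carrier
- tube_d_mid (a point): centre, half-way up, of another tube of the same size with no dot; leave it in the carrier
- view_point (a point): where to show the tube: half-way between the orange tips (16 mm balls, 120 mm apart along y) of the fixed focus gauge, 0.20 m above the bench. x = line of sight, towards the lens (155 mm off); y level; z = along the prongs, upwards, leaning 25 degrees from vertical, top away from the camera. Prongs (8 mm) run from z = 0 down to a crossbar at -75 mm, joined to the camera by a rod at y = 0.
- inspection_camera: camera stand fixed to the bench; origin on the bench straight below view_point, x towards the camera. Base disc 110 mm across and 16 mm post stand at x = 184 mm; white camera head 60 mm wide at 0.25 to 0.32 m height, with the focus gauge in front of it
- slide_box: blue slide box, 98x110x45 mm, origin under its centre; bystander
- specimen_pot: white screw-lid specimen pot, 48 mm across, 83 mm tall, origin under its centre; bystander
- marker: white and red marker, 142 mm long, lying; bystander
- tape_roll: roll of brown tape, 93 mm across, 48 mm tall; bystander
- ribbon_roll: black ribbon roll standing, 42 mm across, 60 mm tall; bystander
- tube_carrier: tube carrier fixed to the bench, origin under its centre, axes as carrier_hinge; 70 mm (x) by 212 mm (y), white upper plate's top at 56 mm, grey end cheeks to 70 mm. Four tubes stand loosely in 31 mm square holes at y = -72, -24, 24 and 72 mm, feet 6 mm and cap tops 105 mm above the bench.
Mind the look-alikes: they are no part of the job. Leave any blue look-alike of the part that bears tube_a_mid alone.

How it is judged:
On the way, in this order (a step that is already met when the one before it is completed fails the run):
1. the carry handle is folded fully down on its stops (within 0.1 rad) (value of joint carry_handle above 1.55 rad), for 0.2 s.
2. the tube with the red dot is drawn clear of the carrier, cap up (z of tube_a_mid in the frame of carrier_hinge above 0.07 m and angle between tube_a_mid's own z axis and vertical below 0.8 rad), for 0.1 s.
At the end, for the whole second after the job is handed in: red-dot tube held in the air by the gripper, cap up, still, centre within 20 mm of midway between the orange tips, axis within 0.2 rad of the prongs, not touching camera or gauge; handle beyond 1.55 rad; the other three tubes within 15 mm of where they stood (distance between tube_a_mid and view_point below 0.02 m and angle between the z axis of tube_a_mid and the z axis of view_point, either way round below 0.2 rad and angle between tube_a_mid's own z axis and vertical below 0.8 rad and contact force between tube_a and the fingers above 1 N and contact force between tube_a and inspection_camera below 0.1 N and linear speed of tube_a below 0.02 m/s and value of joint carry_handle above 1.55 rad and distance of each of tube_b_mid, tube_c_mid, tube_d_mid from where it was at the start of the episode below 0.015 m); the arm keeps its last pose, push and grip.
It fails at once if the camera or its gauge is struck or leaned on (over 3 N) (contact force between inspection_camera and the arm above 3 N or contact force between inspection_camera and the fingers above 3 N or contact force between inspection_camera and tube_a above 3 N).
It fails at once if another tube is pulled up or pushed out of its place (over 30 mm) (distance of any of tube_b_mid, tube_c_mid, tube_d_mid from where it was at the start of the episode above 0.03 m).
It fails at once if another thing on the bench is disturbed (moved over 30 mm) (distance of any of slide_box, specimen_pot, marker, tape_roll, ribbon_roll from where it was at the start of the episode above 0.03 m).
It also fails if it takes over 58 s, if anything falls off the work surface, if the arm or the gripper's body presses on something with over 40 N, if the wrist force passes 120 N, or if a joint passes its speed limit or range.

### The arm

A 6-joint arm with a two-finger parallel gripper is mounted at the origin on the work surface; the furniture and walls round the work are solid. World frame = base frame: x ahead of the robot, y to its left, z up, the work surface at z = 0. Lengths are in m, angles in rad, forces in N, time in s.
With the tool pointing down it reaches from about 0.35 to 0.85 m from the base axis. Payload 8.1 kg.
Tool frame: the origin (TCP) lies at the very end of the fingers, on their centre line; the grasp point (between the pads) lies robot.grip_point_offset behind it (robot.grip_point_offset is the distance from the TCP to the grasp point, in m); z points along the fingers, y is the line along which they close (so a half turn about z gives the same grasp; the last joint's range is limited). The gripper opens to 93 mm and grips with 3 to 60 N. Pads are 15 mm wide; open, the fingers measure 128 mm over their backs; the gripper's body (75 mm by 188 mm) begins 65 mm behind the grasp point.
Start: joints at [-1.268, 0.13, 1.488, -0, 1.523, -0.085], TCP at [0.227, -0.555, 0.219] pointing down, gripper open.
Joint ranges: [-2.96, 2.96], [-0.89, 2.26], [0.02, 2.5], [-1.34, 4.48], [0, 2.73], [-2.66, 2.66]. Speed limits (rad/s): [2.39, 2.39, 2.79, 3.14, 3.14, 3.14].

### API

Orientations are given as a rotation vector (axis times angle).
In Python, from plant import robot, eyes gives the robot as it stands. The module is installed in compiled form; this text tells all that it offers.
- The arm moves only by the tool apply_moves, never from a script. Its argument "steps" is one flat list of numbers, 7 for each row, row after row: the shift along the tool's x, y, z in units of 30 mm (1.0 is 30 mm), then the turn, a rotation vector about the tool's x, y, z in units of 6 degrees (1.0 is 6 degrees), then the opening in per cent of the stroke, from 0 (shut) to 100 (fully open). In form: [dx, dy, dz, ax, ay, az, fingers, dx, dy, dz, ax, ay, az, fingers, ...]. A call has 1 to 12 rows; each row shifts and turns the commanded pose from where the row before left it, along the tool's axes as they then stand; what a row does not reach is not made up. A row lasts 1/12 s, in which the tool goes at most 41.7 mm and 7.16 degrees, less where a joint would pass 70% of its speed; a pose out of reach is approached as far as the arm can. A call is refused whole if a number of a shift passes 1 or a number of a turn 1, either way. A call with a gripper value outside its range is refused whole. The fingers move at their own pace and stop on an object; "grip_force" is the grip in N (left out, the last holds). Time passes only in rows, so rows that do not move let the fingers close. It gives the time, the measured TCP pose, the force, the opening and the grip force at its end, in the units of the state.
- robot.read_state(): the state, without advancing time (a new reading comes with each control period).
- eyes.read_camera(name): name is "side" or "top" or "wrist"; returns the picture (420x560x3 uint8, red, green, blue); there is no depth.
- eyes.calibration(name): a dict with "K" (3x3 intrinsics, pixels), "R" (3x3) and "t" (3): a world point X has camera coordinates R X + t. Camera axes: x right, y down, z forward; pixel columns grow to the right and rows downward; lengths in m; the calibration is good to about 2 mm. The wrist camera is an equidistant fisheye: a pixel r from the principal point sees the ray r / f radians off the axis. A picture is of the moment at which its call begins: read the wrist's pose just before it. calibration takes no time and is no camera call; for the wrist camera it gives the pose at the moment of the call.
- robot.close_job(): hands the job in; it is judged then, once.
Trained networks look in the newest picture that a camera, given by its name, has taken for a name from the list of things; names that differ only in an ending like _2 or _b are one class to them, and where a whole thing is asked for, a point or a joint stands for the part that bears it (a point fixed in the world has none). Each returns a list of dicts, best first, with "conf" (0 to 1); they miss things now and then, are a little off and sometimes report something else, mostly with a low value. They report only what shows in the picture. A call takes as long as a camera call. They do not tell look-alikes from the thing itself.
- eyes.search_frame(camera, thing): "rect" ([left, top, width, height] in pixels, round what is visible of it).
- eyes.place_of(camera, thing): "xy" ([column, row] in pixels: a listed point, or the origin of a listed thing).
The state is a dict: "t": time; "q": joint angles; "dq": joint speeds; "joint_torque": joint torques, N m; "tool_pos": TCP position; "orientation": TCP orientation; "force": force on the tool from outside, world axes, zero at the start; "wrist_torque": the same for the moment, N m; "opening": finger opening in m; "gripper_force": force on a finger pad.
Only numpy, scipy, OpenCV 4.12 (cv2) and the standard library are available. Lean on these libraries where they do the work, as an engineer would, in place of code of your own. Each camera call takes 0.05 s, during which the arm holds its last target. There are 200 camera calls.

## Working session

There is one attempt and no reset: what is moved stays moved. The work goes in short steps, Python scripts to look and compute and a tool call to move; the robot and the scene stay as the last step left them, time stands still between calls to the robot, and variables do not carry over. Pictures are saved under pics/ and viewed, at most 10 in all, crops included, and the job is handed in when it is done.

Besides the shell and the picture viewer there is one more tool, called after "Call:" as name(argument=value, ...), one argument or row to a line, values as JSON. apply_moves: Moves the arm, as the interface text tells. Its arguments: {"type":"object","properties":{"steps":{"type":"array"},"grip_force":{"type":"number"}},"required":["steps"]}

```bash
mkdir -p pics; cat > h.py <<'E'
import numpy as np, cv2
from scipy.spatial.transform import Rotation as Ro
from plant import robot, eyes
def ray(cam,uv,cal=None):
    c=cal or eyes.calibration(cam);K,R,t=map(np.array,(c['K'],c['R'],c['t']))
    p=np.linalg.inv(K)@np.array([uv[0],uv[1],1.])
    if cam=='wrist':
        th=np.hypot(p[0],p[1]);p=np.array([*(p[:2]/max(th,1e-9)*np.sin(th)),np.cos(th)])
    return -R.T@t, R.T@(p/np.linalg.norm(p))
def atz(cam,uv,z,cal=None):
    o,d=ray(cam,uv,cal);return o+d*(z-o[2])/d[2]
def tri(c1,u1,c2,u2):
    o,d=ray(c1,u1);p,e=ray(c2,u2)
    s=np.linalg.lstsq(np.stack([d,-e],1),p-o,rcond=None)[0]
    a,b=o+d*s[0],p+e*s[1];return (a+b)/2,np.linalg.norm(a-b)
def proj(cam,X):
    c=eyes.calibration(cam);K,R,t=map(np.array,(c['K'],c['R'],c['t']))
    p=R@X+t
    if cam=='wrist':
        th=np.arctan2(np.hypot(p[0],p[1]),p[2]);q=p[:2]/np.hypot(p[0],p[1])*th;return (K@[*q,1])[:2]
    return (K@p)[:2]/p[2]
def save(cam,name):
    im=eyes.read_camera(cam);cv2.imwrite('pics/'+name,cv2.cvtColor(im,cv2.COLOR_RGB2BGR));return im
E
python3 - <<'E'
from h import *
s=robot.read_state();print({k:np.round(v,3) for k,v in s.items()},robot.grip_point_offset)
ims=[]
for c in('top','side'):
    im=save(c,c+'0.png');ims.append(im)
    k=eyes.calibration(c);print(c,np.round(-np.array(k['R']).T@k['t'],3),np.round(k['K'],0).tolist(), np.round(k['R'],2).tolist())
    for n in('handle_grip','carrier_hinge','tube_a_mid','tube_b_mid','view_point','inspection_camera','tube_carrier','slide_box','specimen_pot','marker','tape_roll','ribbon_roll'):
        print(n,[(np.round(r['xy']).astype(int).tolist(),round(r['conf'],2)) for r in eyes.place_of(c,n)][:5])
E
```

```text
{'t': np.float64(0.0), 'q': array([-1.268,  0.131,  1.489, -0.   ,  1.523, -0.085]), 'dq': array([-0.001, -0.001,  0.   , -0.   , -0.   ,  0.001]), 'joint_torque': array([-0.0000e+00, -5.5983e+01, -4.9177e+01,  7.7000e-02,  3.5000e-02,
       -0.0000e+00]), 'tool_pos': array([ 0.227, -0.555,  0.218]), 'orientation': array([-3.081, -0.605,  0.   ]), 'force': array([ 0.1  , -0.409, -0.264]), 'wrist_torque': array([-0.018, -0.026,  0.024]), 'gripper_force': np.float64(0.0), 'opening': np.float64(0.093)} 0.0188
top [0.416 0.091 1.399] [[422.0, 0.0, 283.0], [0.0, 422.0, 212.0], [0.0, 0.0, 1.0]] [[-0.01, -1.0, 0.01], [-1.0, 0.01, -0.06], [0.06, -0.01, -1.0]]
handle_grip [([337, 204], 0.78)]
carrier_hinge [([334, 215], 0.59)]
tube_a_mid [([383, 234], 0.54), ([357, 221], 0.42)]
tube_b_mid [([344, 218], 0.44)]
view_point [([211, 178], 0.95)]
inspection_camera [([190, 248], 0.47)]
tube_carrier [([333, 217], 0.64)]
slide_box [([189, 251], 0.97)]
specimen_pot [([252, 253], 0.73)]
marker [([393, 263], 0.48)]
tape_roll [([175, 191], 0.64)]
ribbon_roll [([177, 166], 0.64)]
side [ 0.227 -1.046  0.93 ] [[504.0, 0.0, 282.0], [0.0, 504.0, 211.0], [0.0, 0.0, 1.0]] [[0.97, -0.24, 0.01], [-0.12, -0.54, -0.83], [0.21, 0.8, -0.56]]
handle_grip [([300, 246], 0.8)]
carrier_hinge [([288, 277], 0.69), ([276, 189], 0.59)]
tube_a_mid [([289, 294], 0.63), ([271, 329], 0.62), ([241, 361], 0.35)]
tube_b_mid [([289, 295], 0.67), ([285, 282], 0.66), ([300, 247], 0.5)]
view_point [([296, 154], 0.88)]
inspection_camera []
tube_carrier [([289, 293], 0.73)]
slide_box []
specimen_pot []
marker [([239, 360], 0.66)]
tape_roll [([276, 190], 0.92)]
ribbon_roll [([297, 187], 0.67)]
```

View pics/top0.png

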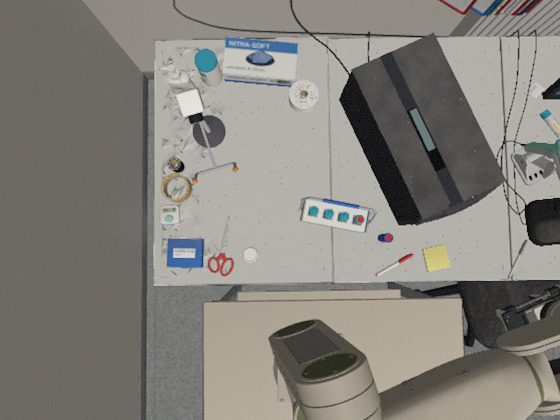

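View pics/side0.png

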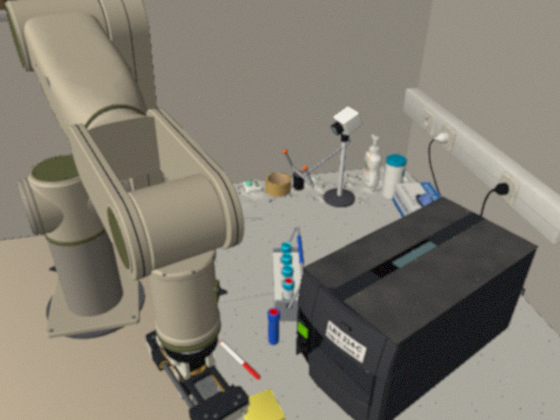

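```bash
cat > m.py <<'E'
from h import *
def blobs(cam,roi,f,mn=4):
    im=cv2.imread(f'pics/{cam}0.png');x0,y0,x1,y1=roi
    h=cv2.cvtColor(im[y0:y1,x0:x1],cv2.COLOR_BGR2HSV).astype(int)
    n,l,st,ce=cv2.connectedComponentsWithStats(f(h[...,0],h[...,1],h[...,2]).astype(np.uint8))
    return [((ce[i]+[x0,y0]).round(1).tolist(),st[i].tolist()) for i in range(1,n) if st[i,4]>=mn]
red=lambda h,s,v:((h<8)|(h>170))&(s>140)&(v>80)
teal=lambda h,s,v:(h>82)&(h<98)&(s>110)
blue=lambda h,s,v:(h>102)&(h<130)&(s>130)
org=lambda h,s,v:(h<15)&(s>140)&(v>90)
for c,roi in(('top',(295,190,400,250)),('side',(260,225,320,350))):
    for n,f in(('red',red),('teal',teal),('blue',blue)):
        for b,st in blobs(c,roi,f): print(c,n,b,st,np.round(atz(c,b,{'red':.105,'teal':.1,'blue':.15}[n]),3))
for c,roi in(('top',(185,155,245,190)),('side',(275,145,315,180))):
    for b,st in blobs(c,roi,org,2): print(c,'org',b,st,np.round(atz(c,b,.2),3))
for n in ('handle_grip','view_point'):
    print(n,tri('top',eyes.place_of('top',n)[0]['xy'],'side',eyes.place_of('side',n)[0]['xy']))
a=cv2.imread('pics/top0.png')[185:255,290:400];b=cv2.imread('pics/side0.png')[220:350,240:330]
a=cv2.resize(a,None,fx=4,fy=4,interpolation=2);b=cv2.resize(b,(300,433),interpolation=2)
o=np.zeros((433,750,3),np.uint8);o[:280,:440]=a;o[:,445:745]=b;cv2.imwrite('pics/crop1.png',o)
E
python3 m.py
```

```text
top red [359.9, 219.0] [62, 27, 6, 5, 26] [ 0.474 -0.154  0.105]
top red [388.6, 237.4] [91, 45, 6, 6, 29] [ 0.416 -0.241  0.105]
top teal [313.3, 210.3] [14, 16, 9, 9, 60] [ 0.503 -0.011  0.1  ]
top teal [328.5, 213.2] [30, 19, 8, 9, 59] [ 0.493 -0.058  0.1  ]
top teal [343.8, 216.0] [45, 22, 9, 9, 61] [ 0.484 -0.105  0.1  ]
top teal [356.6, 219.8] [60, 25, 6, 9, 17] [ 0.472 -0.145  0.1  ]
top blue [340.4, 203.1] [28, 9, 36, 9, 102] [ 0.52  -0.089  0.15 ]
top blue [382.2, 237.4] [83, 44, 10, 8, 45] [ 0.416 -0.21   0.15 ]
side red [288.4, 280.4] [26, 54, 6, 4, 21] [ 0.476 -0.152  0.105]
side red [273.0, 311.1] [10, 84, 7, 5, 31] [ 0.415 -0.245  0.105]
side teal [286.4, 259.3] [21, 17, 12, 35, 307] [ 0.492 -0.067  0.1  ]
side teal [287.8, 286.0] [23, 57, 11, 9, 66] [ 0.471 -0.166  0.1  ]
side blue [299.7, 248.7] [38, 11, 5, 26, 77] [ 0.519 -0.093  0.15 ]
side blue [273.1, 328.0] [8, 88, 12, 31, 269] [ 0.394 -0.336  0.15 ]
top org [234.6, 168.4] [48, 11, 4, 5, 16] [0.62 0.22 0.2 ]
top org [194.5, 180.1] [8, 23, 4, 5, 15] [0.588 0.335 0.2  ]
side org [284.5, 151.3] [8, 5, 4, 4, 14] [0.588 0.337 0.2  ]
side org [304.3, 167.5] [28, 21, 4, 4, 14] [0.62  0.221 0.2  ]
handle_grip (array([ 0.52095694, -0.08034051,  0.14831247]), np.float64(0.007203736464589428))
view_point (array([0.60080285, 0.28310623, 0.21379595]), np.float64(0.017828520748824225))
```

View pics/crop1.png

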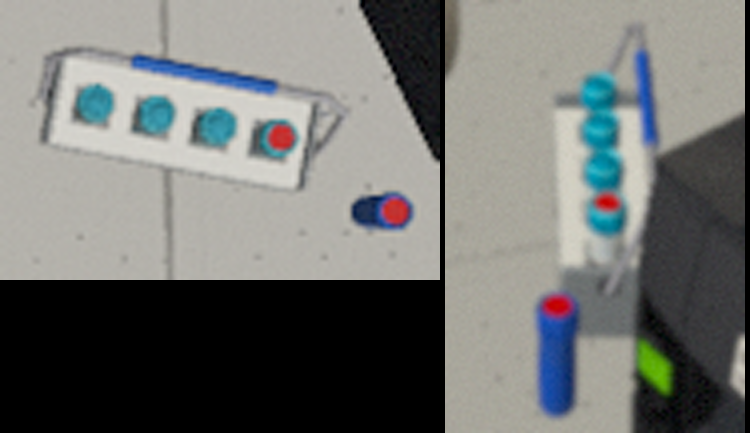

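The tube with the dot is the teal-capped one in the carrier at top (360,219), side (288,280). It is white-bodied and at the −y end. The one at top (388,237), side (273,311) is all blue and stands outside the carrier, so it is the look-alike. The crop confirms this. The handle already leans about 0.33 rad. Next I check the black box and the tool axes.

```bash
cat >> h.py <<'E'
cx=np.array([.981,-.194,0]);cy=np.array([.194,.981,0]);C=np.array([.489,-.082,0])
gx=np.array([.963,.268,0]);V=np.array([.604,.278,.2]);gz=np.array([-.407,-.113,.906])
def to(P,Rt):
    "tool-axis shift (units of 30mm) and turn (units of 6deg) from the measured pose"
    s=robot.read_state();R0=Ro.from_rotvec(s['orientation']).as_matrix()
    print('pos',np.round(s['tool_pos'],4),'d',np.round(R0.T@(P-s['tool_pos'])/.03,2),'rot',np.round(np.degrees(Ro.from_matrix(R0.T@Rt).as_rotvec())/6,2))
def frame(y,z):
    z=z/np.linalg.norm(z);y=y-z*(y@z);y/=np.linalg.norm(y);return np.stack([np.cross(y,z),y,z],1)
E
python3 - <<'E'
from h import *
for a,b in(((403,225),(302,265)),((345,97),(430,205)),((433,37),(533,243))): print(np.round(tri('top',a,'side',b),3) if 0 else tri('top',a,'side',b))
R0=Ro.from_rotvec(robot.read_state()['orientation']).as_matrix();print(R0.round(3))
dn=np.array([0,0,-1.])
P=C+cx*.0+[0,0,.25]
for s in(1,-1): to(P,frame(s*cx,dn))
E
```

```text
(array([ 0.46297813, -0.25145343,  0.23576965]), np.float64(0.027478399888663654))
(array([ 0.832434  , -0.10384696,  0.23680523]), np.float64(0.04121149154677663))
(array([ 0.96758611, -0.33804207,  0.27297554]), np.float64(0.004874416687144029))
[[ 0.926  0.378 -0.   ]
 [ 0.378 -0.926  0.   ]
 [-0.    -0.    -1.   ]]
pos [ 0.2269 -0.5554  0.2186] d [ 14.06 -11.31  -1.05] rot [-0.   -0.   -9.43]
pos [ 0.2269 -0.5554  0.2186] d [ 14.06 -11.31  -1.05] rot [-0.    0.   20.57]
```

Call:
apply_moves(
  steps=[0.5,-0.4,-0.93,0,0,0,0,0.5,-0.4,-0.93,0,0,0,0,0.5,-0.4,-0.93,0,0,0,0,0.5,-0.4,-0.93,0,0,0,0,1,-0.8,0,0,0,0,0,1,-0.8,0,0,0,0,0,1,-0.8,0,0,0,0,0,1,-0.8,0,0,0,0,0,1,-0.8,0,0,0,0,0,1,-0.8,0,0,0,0,0,1,-0.8,0,0,0,0,0,1,-0.8,0,0,0,0,0],
)

```text
t: 2.5
tool_pos: [0.4144, -0.2181, 0.3305]
orientation: [3.082, 0.605, 0.001]
force: [0.5, 0.6, 0.3]
opening: 0.0177
gripper_force: 0.0
```

Call:
apply_moves(
  steps=[0.8,-0.65,0,0,0,-1,0,0.8,-0.6,0,0,0,-1,0,0.7,-0.45,0,0,0,-1,0,0.6,-0.4,0,0,0,-1,0,0.4,-0.2,0,0,0,-1,0,0,0,0,0,0,-1,0,0,0,0,0,0,-1,0,0,0,0,0,0,-1,0,0,0,0,0,0,-1,0,0,0,0,0,0,-1,0,0,0,0,0,0,-1,0,0,0,0,0,0,-1,0],
)

```text
t: 3.5
tool_pos: [0.4611, -0.1089, 0.3303]
orientation: [2.132, 2.307, 0.0]
force: [-0.9, -0.8, -0.4]
opening: 0.0006
gripper_force: 0.0
```

```bash
python3 - <<'E'
from h import *
dn=np.array([0,0,-1.])
to(C+cx*-.008+cy*.02+[0,0,.119],frame(gx,dn))
im=save('wrist','w1.png');print(robot.read_state()['opening'],robot.read_state()['t'])
for n in('handle_grip','tube_a_mid','carrier_hinge'):print(n,eyes.place_of('wrist',n)[:4])
E
```

```text
pos [ 0.4611 -0.1089  0.3303] d [1.53 0.92 7.04] rot [ 0.    0.   -1.84]
0.0005637646867434399 3.55
handle_grip [{'xy': [342.0, 177.5], 'conf': 0.81}, {'xy': [204.9, 265.8], 'conf': 0.61}]
tube_a_mid [{'xy': [290.9, 209.8], 'conf': 0.96}, {'xy': [247.8, 261.7], 'conf': 0.84}, {'xy': [302.7, 153.2], 'conf': 0.33}]
carrier_hinge [{'xy': [306.8, 157.9], 'conf': 0.76}, {'xy': [204.3, 268.2], 'conf': 0.32}]
```

View pics/w1.png

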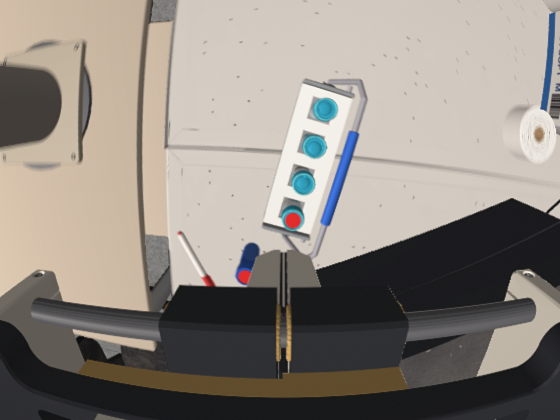

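The wrist view shows the red dot at (292,220), the other caps at (303,183), (314,146) and (325,109), and the blue grip centred near (340,178). The blue look-alike is at (246,275).

```bash
python3 - <<'E'
from h import *
for p in((292,220),(303,183),(314,146),(325,109)): print(np.round(atz('wrist',p,.105),3))
for z in(.14,.145,.15):print(z,np.round(atz('wrist',(340,178),z),3), (atz('wrist',(340,178),z)-C)@cx,(atz('wrist',(340,178),z)-C)@cy)
E
```

```text
[ 0.476 -0.153  0.105]
[ 0.485 -0.105  0.105]
[ 0.495 -0.059  0.105]
[ 0.505 -0.013  0.105]
0.14 [ 0.524 -0.09   0.14 ] 0.03570171298018101 -0.0007001161703727316
0.145 [ 0.523 -0.089  0.145] 0.03460484706522846 -7.436779240416042e-05
0.15 [ 0.522 -0.088  0.15 ] 0.033507981150275805 0.0005513805855644027
```

Call:
apply_moves(
  steps=[0.5,0.3,1,0,0,-0.9,0,0.5,0.3,1,0,0,-0.9,0,0.5,0.3,1,0,0,0,0,0,0,1,0,0,0,0,0,0,0,0,0,0,0,0,0,0,0,0,0,0],
)

```text
t: 4.2
tool_pos: [0.4789, -0.0598, 0.2091]
orientation: [-1.912, -2.488, 0.003]
force: [0.7, -1.3, -0.1]
opening: 0.0007
gripper_force: 0.0
```

```bash
python3 - <<'E'
from h import *
dn=np.array([0,0,-1.])
to(C+cx*-.008+cy*.02+[0,0,.119],frame(gx,dn))
print(frame(gx,dn).T@cx)
E
```

```text
pos [ 0.4789 -0.0598  0.2091] d [-0.09  0.2   3.  ] rot [-0.03 -0.02 -0.11]
[-0.44991158  0.89307143  0.        ]
```

Call:
apply_moves(
  steps=[-0.09,0.2,1,0,0,0,0,0,0,1,0,0,0,0,0,0,0.95,0,0,0,0,-0.15,0.3,0,0,0,0,0,-0.15,0.3,0,0,0,0,0,-0.15,0.3,0,0,0,0,0,-0.15,0.3,0,0,0,0,0,-0.15,0.3,0,0,0,0,0,-0.15,0.3,0,0,0,0,0,-0.15,0.3,0,0,0,0,0,0,0,0,0,0,0,0,0,0,0,0,0,0,0],
)

```text
t: 5.2
tool_pos: [0.5582, -0.0766, 0.1249]
orientation: [1.911, 2.487, 0.003]
force: [2.9, -1.5, 4.5]
opening: 0.0008
gripper_force: 2.3
```

```bash
python3 - <<'E'
from h import *
save('wrist','w2.png');save('side','s2.png')
s=robot.read_state();p=s['tool_pos']-C;print(p@cx,p@cy,p[2],s['force'])
print(eyes.place_of('side','handle_grip')[:2],eyes.place_of('wrist','handle_grip')[:2])
for th in(.6,.8,.9,1,1.1,1.3,1.5,1.65):
    X=C+cx*.095*np.sin(th)+[0,0,.055+.095*np.cos(th)];print(th,proj('side',X).round(),proj('wrist',X).round())
E
```

```text
0.06663952358163353 0.018812386419386675 0.1248518441930828 [ 4.02310191 -2.97230805  5.65814863]
[{'xy': [313.6, 255.6], 'conf': 0.66}] []
0.6 [308. 253.] [247. 289.]
0.8 [313. 256.] [272. 288.]
0.9 [316. 258.] [281. 286.]
1 [318. 261.] [289. 283.]
1.1 [319. 263.] [295. 280.]
1.3 [322. 268.] [302. 272.]
1.5 [322. 274.] [305. 263.]
1.65 [322. 278.] [303. 255.]
```

View pics/w2.png

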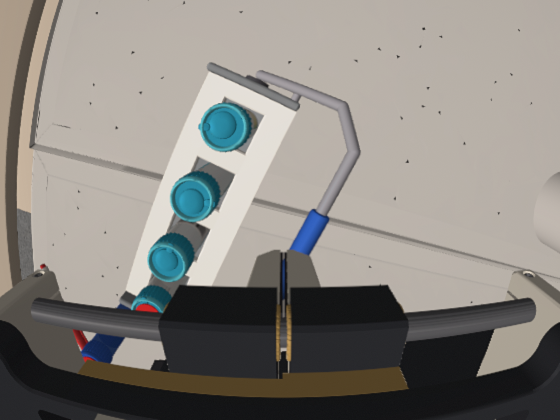

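The handle is at about 0.8 rad and the fingertips sit on top of the grip. Next I press it down along its arc.

Call:
apply_moves(
  steps=[-0.05,0.1,0.25,0,0,0,0,-0.05,0.1,0.3,0,0,0,0,-0.05,0.1,0.3,0,0,0,0,-0.05,0.1,0.3,0,0,0,0,-0.05,0.1,0.3,0,0,0,0,-0.05,0.1,0.3,0,0,0,0,-0.02,0.05,0.3,0,0,0,0,0,0,0.2,0,0,0,0,0,0,0,0,0,0,0,0,0,0,0,0,0,0],
)

```text
t: 6.23
tool_pos: [0.5768, -0.0794, 0.0535]
orientation: [-1.912, -2.492, 0.0]
force: [-0.1, 0.2, 0.1]
opening: 0.0005
gripper_force: 0.0
```

Call:
apply_moves(
  steps=[0,0,0.1,0,0,0,0,0,0,0.1,0,0,0,0,0,0,0,0,0,0,0,0,0,0,0,0,0,0],
)

```text
t: 6.57
tool_pos: [0.5783, -0.0798, 0.0513]
orientation: [1.91, 2.491, 0.002]
force: [-8.4, 1.5, 16.6]
opening: 0.0001
gripper_force: 9.4
```

```bash
python3 - <<'E'
from h import *
im=save('side','s3.png')
s=robot.read_state();p=s['tool_pos']-C;print(p@cx,p@cy,p[2],s['force'])
print(eyes.place_of('side','handle_grip')[:2])
E
```

```text
0.08718593055541589 0.019526016485244754 0.051284697175740385 [-8.53773691  1.46884874 16.61073979]
[]
```

Call:
apply_moves(
  steps=[0,0,-1,0,0,0,0,0,0,-1,0,0,0,0,0,0,-1,0,0,0,0,0,0,-1,0,0,0,65,0,0,-1,0,0,0,65,0,0,-0.5,0,0,0,65,0,-1,0,0,0,0,65,0,-1,0,0,0,0,65,0,-1,0,0,0,0,65,0,-0.5,0,0,0,0,65,0,0,0,0,0,0,65,0,0,0,0,0,0,65],
)

```text
t: 7.67
tool_pos: [0.4762, -0.1071, 0.2143]
orientation: [1.912, 2.49, 0.002]
force: [0.0, -0.1, 0.6]
opening: 0.0557
gripper_force: 0.0
```

```bash
python3 - <<'E'
from h import *
save('wrist','w4.png')
dn=np.array([0,0,-1.])
A=np.array([.4755,-.153,0]);to(A+[0,0,.2],frame(gx,dn));print(robot.read_state()['opening'])
for th in(1.3,1.5,1.65):
    X=C+cx*.095*np.sin(th)+[0,0,.055+.095*np.cos(th)];print(th,proj('wrist',X).round())
for y in(-.072,-.024,.024,.072):print(proj('wrist',C+cy*y+[0,0,.105]).round(1))
E
```

```text
pos [ 0.4766 -0.1069  0.2142] d [-1.47 -0.43  0.47] rot [ 0.02  0.01 -0.09]
0.05847672256686344
1.3 [383. 222.]
1.5 [380. 218.]
1.65 [377. 214.]
[268.2 256. ]
[291.6 211.2]
[316.7 162.6]
[342.2 112.8]
```

View pics/w4.png

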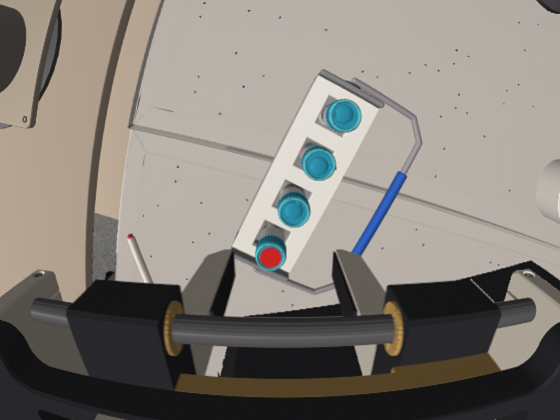

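The handle is folded: its grip is at (378,214), where 1.65 rad should project. The red dot at (270,257) matches my estimate. Next I go over the tube, descend and grip.

Call:
apply_moves(
  steps=[-0.8,-0.25,0,0,0,0,65,-0.67,-0.18,0,0,0,-0.09,65,0,0,1,0,0,0,65,0,0,1,0,0,0,65,0,0,0,0,0,0,65,0,0,0,0,0,0,65],
)

```text
t: 8.22
tool_pos: [0.4739, -0.1519, 0.1518]
orientation: [-1.897, -2.499, 0.001]
force: [-0.2, 0.4, 1.0]
opening: 0.0605
gripper_force: 0.0
```

```bash
python3 - <<'E'
from h import *
im=save('wrist','w5.png')
dn=np.array([0,0,-1.])
h=cv2.cvtColor(im,cv2.COLOR_RGB2HSV).astype(int);m=((h[...,0]<8)|(h[...,0]>170))&(h[...,1]>150)&(h[...,2]>90)
n,l,st,ce=cv2.connectedComponentsWithStats(m.astype(np.uint8))
for i in range(1,n):
    if st[i,4]>100:print(ce[i],st[i],atz('wrist',ce[i],.105))
A=np.array([.4755,-.153,0]);to(A+[0,0,.076],frame(gx,dn))
E
```

```text
[286.11169284 238.80628272] [273 226  27  27 573] [ 0.47814779 -0.15512203  0.105     ]
pos [ 0.4751 -0.1523  0.1537] d [-0.03  0.01  2.59] rot [-0.   -0.01  0.01]
```

Call:
apply_moves(
  steps=[-0.1,0.06,0.6,0,0,0,65,0,0,0.7,0,0,0,65,0,0,0.7,0,0,0,65,0,0,0.55,0,0,0,65,0,0,0,0,0,0,65,0,0,0,0,0,0,0,0,0,0,0,0,0,0,0,0,0,0,0,0,0,0,0,0,0,0,0,0,0,0,0,0,0,0,0,0,0,0,0,0,0,0,0,0,0,0,0,0,0],
  grip_force=25,
)

```text
t: 9.27
tool_pos: [0.4777, -0.1555, 0.0778]
orientation: [1.899, 2.5, 0.0]
force: [-0.8, -0.1, 6.4]
opening: 0.0294
gripper_force: 25.0
```

Call:
apply_moves(
  steps=[0,0,-0.3,0,0,0,0,0,0,-0.5,0,0,0,0,0,0,-0.6,0,0,0,0,0,0,-0.6,0,0,0,0,0,0,-0.6,0,0,0,0,0,0,-0.6,0,0,0,0,0,0,-0.8,0,0,0,0,0,0,-0.8,0,0,0,0,0,0,-0.8,0,0,0,0,0,0,-0.8,0,0,0,0,0,0,0,0,0,0,0,0,0,0,0,0,0,0],
)

```text
t: 10.27
tool_pos: [0.4778, -0.1554, 0.2708]
orientation: [1.898, 2.499, 0.001]
force: [0.7, 0.2, -0.8]
opening: 0.0295
gripper_force: 25.0
```

```bash
python3 - <<'E'
from h import *
s=save('side','s6.png');w=save('wrist','w6.png')
o=np.hstack([cv2.resize(s[180:330,190:390],(400,300)),cv2.resize(w,(400,300))]);cv2.imwrite('pics/c6.png',o[...,::-1])
Pa=V+gz*(.010+.09);to(Pa,frame(gx,-gz))
E
```

```text
pos [ 0.4766 -0.1549  0.2679] d [12.76  6.55 -0.75] rot [-4.18 -0.01 -0.  ]
```

View pics/c6.png

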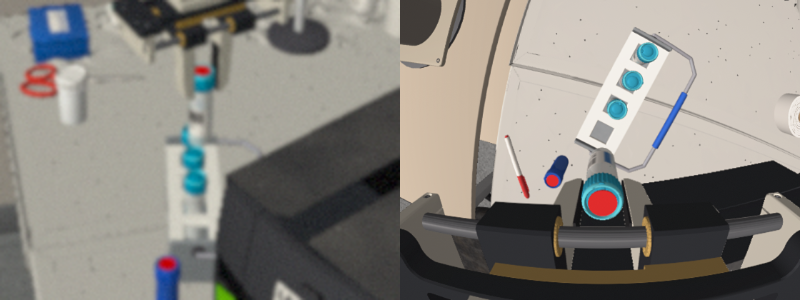

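The tube hangs straight in the grip with the red dot up, and the other three are still in place. Next I carry it to a spot above the gauge, then tilt.

Call:
apply_moves(
  steps=[0.5,0.25,-0.5,0,0,0,0,1,0.5,-0.6,0,0,0,0,1,0.5,0,0,0,0,0,1,0.5,0,0,0,0,0,1,0.5,0,0,0,0,0,1,0.5,0,0,0,0,0,1,0.5,0,0,0,0,0,1,0.5,0,0,0,0,0,1,0.5,0,0,0,0,0,1,0.5,0,0,0,0,0,1,0.5,0,0,0,0,0,0.5,0.25,0,0,0,0,0],
)

```text
t: 11.37
tool_pos: [0.5465, 0.2104, 0.2993]
orientation: [-1.896, -2.501, 0.003]
force: [0.1, -0.4, 0.1]
opening: 0.0299
gripper_force: 25.0
```

Call:
apply_moves(
  steps=[0.5,0.3,0,0,0,0,0,0.5,0.3,0,0,0,0,0,0.3,0.2,0,0,0,0,0,0,0,0,-0.6,0,0,0,0,0,0,-0.6,0,0,0,0,0,0,-0.6,0,0,0,0,0,0,-0.6,0,0,0,0,0,0,-0.6,0,0,0,0,0,0,-0.6,0,0,0,0,0,0,-0.58,0,0,0,0,0,0,0,0,0,0,0,0,0,0,0,0,0],
)

```text
t: 12.37
tool_pos: [0.5589, 0.2505, 0.3003]
orientation: [1.716, 2.259, 0.498]
force: [-0.3, -0.5, -1.0]
opening: 0.0293
gripper_force: 25.0
```

```bash
python3 - <<'E'
from h import *
s=save('side','s7.png');t=save('top','t7.png')
o=np.hstack([cv2.resize(s[90:240,220:420],(400,300),interpolation=2),cv2.resize(t[90:240,140:340],(400,300),interpolation=2)]);cv2.imwrite('pics/c7.png',o[...,::-1])
to(V+gz*.022,frame(gx,-gz))
for c in('side','top'):
  print(c,[proj(c,x).round() for x in (V-gz*.075,V, V+np.array([-.268,.963,0])*.06)])
E
```

```text
pos [0.5603 0.2509 0.3018] d [0.48 0.06 3.04] rot [-0. -0. -0.]
side [array([302., 176.]), array([294., 159.]), array([285., 151.])]
top [array([215., 168.]), array([214., 174.]), array([194., 180.])]
```

View pics/c7.png

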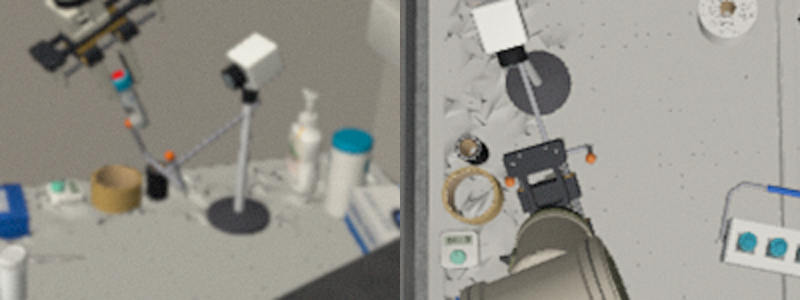

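Call:
apply_moves(
  steps=[0.48,0.06,0,0,0,0,0,0,0,0.4,0,0,0,0,0,0,0.4,0,0,0,0,0,0,0.4,0,0,0,0,0,0,0.4,0,0,0,0,0,0,0.4,0,0,0,0,0,0,0.4,0,0,0,0,0,0,0.4,0,0,0,0,0,0,0.24,0,0,0,0,0,0,0,0,0,0,0,0,0,0,0,0,0,0,0,0,0,0,0,0,0],
)

```text
t: 13.47
tool_pos: [0.5954, 0.2759, 0.2207]
orientation: [1.714, 2.256, 0.503]
force: [-0.2, -0.1, 0.6]
opening: 0.0294
gripper_force: 25.0
```

```bash
python3 - <<'E'
from h import *
s=save('side','s8.png');w=save('wrist','w8.png')
o=np.hstack([cv2.resize(s[100:220,230:390],(400,300),interpolation=2),cv2.resize(w,(400,300))]);cv2.imwrite('pics/c8.png',o[...,::-1])
to(V+gz*.022,frame(gx,-gz))
print([proj('side',x).round() for x in (V-gz*.0495,V,V+gz*.0495)],[proj('wrist',V+k*np.array([-.268,.963,0])*.06).round() for k in(-1,1)],robot.read_state()['force'])
E
```

```text
pos [0.5955 0.276  0.2212] d [-0.01 -0.03  0.03] rot [ 0.03 -0.01  0.  ]
[array([300., 171.]), array([294., 159.]), array([289., 148.])] [array([282., 326.]), array([281., 152.])] [-0.21030395 -0.23575071 -0.16892324]
```

View pics/c8.png

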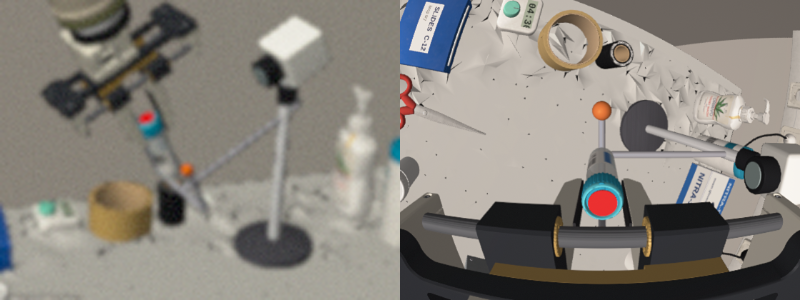

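The tube sits between the tips. Its cap centre in the side view is at about (289,147), against a predicted (289,148). The ball in the wrist view is at (281,155), against a predicted (281,152). The lean matches the prongs and the wrist reads no contact force, so I hand in.

```bash
python3 -c "
from plant import robot;print(robot.close_job())"
```

```text
the job is handed in; nothing more can be done
None
```

I handed the job in: the handle is folded onto its stops, and the red-dot tube is held still, cap up, midway between the gauge tips and parallel to the prongs. The last pictures matched the target to within about 3 px, but the interface returned no verdict.

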